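# Draw the purple sample tray up to the tape

### The arm

A 6-joint arm with a two-finger parallel gripper is mounted at the origin on the work surface. World frame = base frame: x ahead of the robot, y to its left, z up, the work surface at z = 0. Lengths are in m, angles in rad, forces in N, time in s.
With the tool pointing down it reaches from about 0.275 to 0.85 m from the base axis. Payload 5.2 kg.
Tool frame: the origin (TCP) lies between the finger pads, 19 mm behind the fingertips; this is the grasp point; z points along the fingers, y is the line along which they close (so a half turn about z gives the same grasp; the last joint's range is limited). The gripper opens to 85 mm and grips with 20 to 120 N. Pads are 22 mm wide; open, the fingers measure 114 mm over their backs; the gripper's body (76 mm by 85 mm) begins 54 mm behind the grasp point. The pads swing forward as they close: fully open they stand 13 mm farther back than shut.
Start: joints at [-1.381, 0.259, 1.535, -0, 1.348, -0.203], TCP at [0.211, -0.508, 0.25] pointing down, gripper open.
Joint ranges: [-3.14, 3.14], [-0.91, 2.08], [0.19, 2.58], [-1.22, 4.36], [0.22, 2.71], [-3.12, 3.12]. Speed limits (rad/s): [2.57, 2.57, 3.14, 3.14, 3.14, 3.14].

### API

Orientations are given as a rotation vector (axis times angle).
In Python, from station import arm gives the robot as it stands. The module is installed in compiled form; this text tells all that it offers.
- The arm moves only by the shell command python3 -m crank 'ROWS' [OPENING]. ROWS is a JSON object of lists of equal length, an entry for each row: "linear": the shift along the world's x, y, z in units of 40 mm (1.0 is 40 mm), a list of three; "turn": the turn, a rotation vector about the world's x, y, z in degrees, a list of three. In form: {"linear": [[x, y, z], ...], "turn": [[ax, ay, az], ...]}. A call has 1 to 20 rows; each row shifts and turns the commanded pose from where the row before left it; what a row does not reach is not made up. A row lasts 1/8 s, in which the tool goes at most 62.5 mm and 10.7 degrees, less where a joint would pass 70% of its speed; a pose out of reach is approached as far as the arm can. A call is refused whole if a number of a shift passes 1 or a number of a turn 10.7, either way. A call with a gripper value outside its range is refused whole. OPENING is the closure, from 0 (fully open) to 1 (shut), set as the call begins (- or left out, the last holds). The fingers move at their own pace and stop on an object; the grip force is fixed at half the most. Time passes only in rows, so rows that do not move let the fingers close. It gives the time, the measured TCP pose, the force, the opening and the grip force at its end, in the units of the state.
- arm.get_obs(): the state, without advancing time (a new reading comes with each control period).
- arm.grab_frame(name): name is "scene" or "top"; returns (picture, depth): 384x512x3 uint8, red, green, blue; 384x512 float32, m along the optical axis (not along the pixel's ray), 0 where there is no reading.
- arm.calibration(name): a dict with "camera_matrix" (3x3 intrinsics, pixels), "distortion" ([k1, k2, p1, p2, k3] as OpenCV has them; the pictures are not rectified), "cam_to_world" (4x4, takes a point from camera to world coordinates). Camera axes: x right, y down, z forward; pixel columns grow to the right and rows downward; lengths in m; the calibration is good to about 2 mm. A picture is of the moment at which its call begins. calibration takes no time and is no camera call.
- arm.hand_in(): hands the job in; it is judged then, once.
Trained networks look in the newest picture that a camera, given by its name, has taken for a name from the list of things; names that differ only in an ending like _2 or _b are one class to them, and where a whole thing is asked for, a point or a joint stands for the part that bears it (a point fixed in the world has none). Each returns a list of dicts, best first, with "score" (0 to 1); they miss things now and then, are a little off and sometimes report something else, mostly with a low value. They report only what shows in the picture. A call takes as long as a camera call.
- arm.masks_of(camera, target): "region" (384x512 bool, what is visible of it).
- arm.tip_of(camera, target): "at" ([x, y, z] in m, in world coordinates, good to about 4 mm: a listed point, or the origin of a listed thing).
The state is a dict: "clock": time; "joint_positions": joint angles; "dq": joint speeds; "joint_torque": joint torques, N m; "tcp_pos": TCP position; "eef_rot": TCP orientation; "wrist_force": force on the tool from outside, world axes, zero at the start; "ft_torque": the same for the moment, N m; "width": opening from 0.0 (shut) to 1.0 (fully open); "grasp_force": force on a finger pad.
Only numpy, scipy, OpenCV 4.12 (cv2) and the standard library are available. Lean on these libraries where they do the work, as an engineer would, in place of code of your own. Each camera call takes 0.05 s, during which the arm holds its last target. There are 200 camera calls.

### The job

Reach over the purple sample tray, hook behind its far rim and drag it along the bench towards the robot until its near edge lies between the two yellow tape lines, about parallel to them, and let go. Keep the tray flat on the bench and its white red-capped jar standing in it, and leave the grey tray where it is.

Things in the scene. Friction and masses are not known exactly. Their poses are not given: they have to be found in the camera images.
- sample_tray: Loose purple open tray, light rim, 110 mm in its x (near to far), 140 in y, 42 high; vertical walls and floor 5 mm thick; 0.25 to 0.5 kg. Origin: centre of underside, at z = 0. x points away from the robot: near edge x = -55 mm, far wall's outer face x = +55. +y half: fixed block of red-capped vials, x -46 to 10 mm, tops 55 mm up. 100 mm of bench behind it and its way to the tape are clear.
- jar: Loose white jar with a red cap, 44 mm diameter, 55 mm high, 0.14 kg, standing on the floor of the purple tray in its -y half (top 60 mm above the bench). Origin: centre of its underside; z is its upright axis.
- grey_tray: Loose grey tray of the same shape, size and axes with green-capped vials and no jar. Origin: centre of its underside. It, the purple tray and a steel dish (100 mm across, 50 mm high) stand side by side in any order, at least 20 mm apart. Over 70 mm further out stand a black switch box (106 mm high) and an amber bottle (120 mm), not part of the job.
- tape: Two parallel strips of yellow tape flat on the bench between robot and trays, each 15 mm wide and 700 mm long, with a clear band 40 mm wide between them (too thin to feel). Origin: middle of that band, z = 0. Its y axis runs along the strips, its x axis across them, away from the robot; turned by up to 7 degrees.

How it is judged:
By the outcome, as a careful person would: the job done as asked, in the order asked, and still so for the second after the job is handed in, with the robot touching nothing.
It also fails if it takes over 32 s, if anything falls off the work surface, if the arm or the gripper's body presses on something with over 40 N, if the wrist force passes 120 N, or if a joint passes its speed limit or range.

## Working session

There is one attempt and no reset: what is moved stays moved. The work goes in short steps, Python scripts to look and compute and a shell command to move; the robot and the scene stay as the last step left them, time stands still between calls to the robot, and variables do not carry over. Pictures are saved under pics/ and viewed, at most 10 in all, crops included, and the job is handed in when it is done.

```bash
mkdir -p pics
cat > h.py <<'E'
import numpy as np, cv2
from station import arm
def cloud(name, depth):
    c=arm.calibration(name);K=np.array(c["camera_matrix"]);D=np.array(c["distortion"]);T=np.array(c["cam_to_world"])
    v,u=np.mgrid[0:384,0:512]
    p=cv2.undistortPoints(np.stack([u,v],-1).reshape(-1,1,2).astype(np.float64),K,D).reshape(384,512,2)
    P=np.dstack([p*depth[...,None],depth]);W=P@T[:3,:3].T+T[:3,3]
    W[depth<=0]=np.nan
    return W
E
python3 - <<'E'
from h import *
for n in ("top","scene"):
    im,d=arm.grab_frame(n); cv2.imwrite(f"pics/{n}0.png",im[...,::-1]); np.save(f"{n}.npy",d)
    for t in ("sample_tray","jar","grey_tray","tape"):
        r=arm.tip_of(n,t); print(n,t,[(np.round(x["at"],3),round(x["score"],2)) for x in r[:3]])
o=arm.get_obs();print(o["clock"],o["tcp_pos"],o["eef_rot"])
E
```

```text
top sample_tray [(array([0.551, 0.216, 0.   ]), 0.67)]
top jar [(array([0.558, 0.179, 0.009]), 0.8)]
top grey_tray [(array([0.588, 0.015, 0.001]), 0.95)]
top tape [(array([0.441, 0.002, 0.002]), 0.9)]
scene sample_tray [(array([0.554, 0.216, 0.005]), 0.97)]
scene jar [(array([0.561, 0.184, 0.002]), 0.71)]
scene grey_tray [(array([0.586, 0.015, 0.002]), 0.62)]
scene tape [(array([ 0.444,  0.004, -0.001]), 0.85)]
0.5 [ 0.21053235 -0.5080882   0.24995199] [-3.08108631e+00 -6.12932621e-01 -3.05024292e-05]
```

View pics/top0.png

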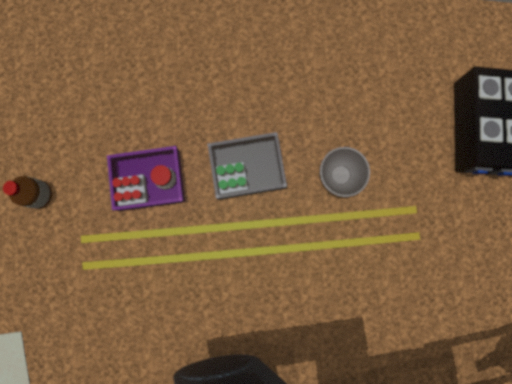

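View pics/scene0.png

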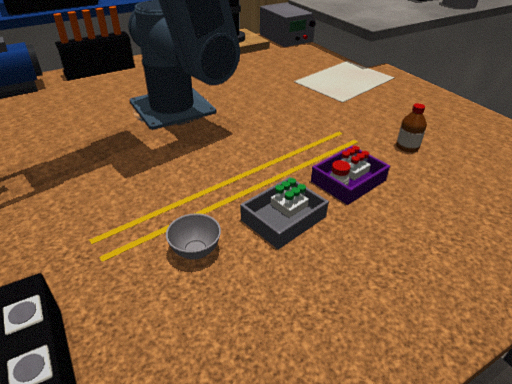

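The top view shows the purple tray at about (146,178), with its jar at (162,176) and vials at (128,190). The grey tray is at (247,166), and the tape strips run from (82,239)/(84,266) to (415,210)/(418,237). Next I'll measure the tray and tape precisely.

Run:
```python
from h import *
im=cv2.imread("pics/top0.png")
W=cloud("top",np.load("top.npy"))
hsv=cv2.cvtColor(im,cv2.COLOR_BGR2HSV)
def rect(P):
    (c,s,a)=cv2.minAreaRect((P[:,:2]*1000).astype(np.float32)); return np.round(c,1),np.round(s,1),round(a,2)
y=(hsv[...,0]>22)&(hsv[...,0]<35)&(hsv[...,1]>150)&(hsv[...,2]>110)&(abs(W[...,2])<.02)
n,l,st,_=cv2.connectedComponentsWithStats(y.astype(np.uint8))
for i in range(1,n):
    if st[i,4]>300: 
        P=W[l==i]; L=cv2.fitLine((P[:,:2]*1000).astype(np.float32),cv2.DIST_HUBER,0,.01,.01).ravel()
        print("tape",st[i],rect(P),L,np.nanmean(P[:,2]))
def report(name,c):
    W=cloud(c,np.load(c+".npy"))
    im,d=arm.grab_frame(c);r=arm.masks_of(c,name)
    if not r: print("none");return
    m=r[0]["region"];P=W[m];P=P[np.isfinite(P).all(1)]
    R=P[(P[:,2]>.036)&(P[:,2]<.048)]
    print(name,c,r[0]["score"],"all",rect(P[P[:,2]>.003]),"rim",rect(R),len(R),np.percentile(P[:,2],[1,50,99]))
    return m
report("sample_tray","top");report("sample_tray","scene");report("grey_tray","top")
for c in("top","scene"):
    W=cloud(c,np.load(c+".npy"));r=arm.masks_of(c,"jar")
    if c=="top": arm.grab_frame(c); r=arm.masks_of(c,"jar")
    if r:
        P=W[r[0]["region"]]; P=P[P[:,2]>.054]; print("jar",c,len(P),P.mean(0),rect(P))
```

```text
tape [  81  206  336   37 1921] (array([469.6,   7.2]), array([ 15.6, 700.6]), 6.77) [ 1.1817072e-01 -9.9299330e-01  4.6978537e+02  6.0852447e+00] 0.0005937417315945273
tape [  82  233  338   37 2072] (array([415.2,   1.7]), array([ 15.4, 700.6]), 6.8) [ 1.17793694e-01 -9.93038118e-01  4.15366425e+02 -3.95880342e-01] 0.000608118807043463
none
sample_tray scene 0.97 all (array([550.9, 244.8]), array([113.4, 200.9]), 9.47) rim (array([555.1, 218.6]), array([113.2, 145.5]), 9.23) 681 [-0.00016573  0.02848267  0.05629322]
none
jar scene 181 [0.56171324 0.17872154 0.05938891] (array([561.3, 179.7]), array([38.3, 38. ]), 35.3)
```

```bash
python3 -m crank '{"linear":[[0.57,0.975,0],[0.57,0.975,0],[0.57,0.975,0],[0.57,0.975,0],[0.57,0.975,0],[0.57,0.975,0],[0.57,0.975,0],[0.57,0.975,0],[0.57,0.975,0],[0.57,0.975,0],[0.57,0.975,0],[0.57,0.975,0],[0.57,0.975,0],[0.57,0.975,0],[0.57,0.975,0],[0.57,0.975,0],[0.57,0.975,0],[0.57,0.975,0],[0.57,0.975,0],[0,0,0]],"turn":[[0,0,-2],[0,0,-2],[0,0,-2],[0,0,-2],[0,0,-2],[0,0,-2],[0,0,-2],[0,0,-1.7],[0,0,0],[0,0,0],[0,0,0],[0,0,0],[0,0,0],[0,0,0],[0,0,0],[0,0,0],[0,0,0],[0,0,0],[0,0,0],[0,0,0]]}' 0
python3 - <<'E'
from h import *
from scipy.spatial.transform import Rotation as R
o=arm.get_obs();M=R.from_rotvec(o["eef_rot"]).as_matrix();print(o["clock"],o["tcp_pos"],"xaxis yaw",np.degrees(np.arctan2(M[1,0],M[0,0])),M[:,2],o["joint_positions"])
E
```

```text
clock: 3.5
tcp_pos: [0.6443, 0.2357, 0.2487]
eef_rot: [-3.135, -0.192, 0.001]
wrist_force: [-0.1, -1.0, -0.3]
width: 1.0
grasp_force: 0.0
3.5 [0.64429909 0.23571412 0.24874048] xaxis yaw 6.99337726462432 [-7.38396641e-04  6.29871935e-04 -9.99999529e-01] [1.88134339e-01 5.07986224e-01 1.16750556e+00 7.60976158e-04
 1.46670846e+00 1.63679415e+00]
```

```bash
python3 -m crank '{"linear":[[0,0,-0.8],[0,0,-0.9],[0,0,-0.9],[0,0,-0.9],[0,0,-0.8],[0,0,-0.6],[0,0,-0.4],[0,0,-0.15],[0,0,0]],"turn":[[0,0,0],[0,0,0],[0,0,0],[0,0,0],[0,0,0],[0,0,0],[0,0,0],[0,0,0],[0,0,0]]}'
python3 - <<'E'
from h import *
im,d=arm.grab_frame("scene"); cv2.imwrite("pics/scene1.png",cv2.resize(im[60:260,250:470,::-1],None,fx=2.7,fy=2.7))
print([(x["at"],x["score"]) for x in arm.tip_of("scene","sample_tray")])
W=cloud("scene",d);P=W.reshape(-1,3);b=(P[:,0]>.60)&(P[:,0]<.72)&(P[:,1]>.14)&(P[:,1]<.33)&(P[:,2]<.09)&(P[:,2]>.006)
for lo in(.006,.015,.03,.045,.06,.075):
    Q=P[b&(P[:,2]>=lo)&(P[:,2]<lo+.015)]; Q=Q[Q[:,0]>.622]; print(lo,len(Q),Q.min(0) if len(Q) else "",Q.max(0) if len(Q) else "")
E
```

```text
clock: 4.62
tcp_pos: [0.6439, 0.2327, 0.0323]
eef_rot: [3.136, 0.186, 0.0]
wrist_force: [0.2, 0.6, 1.0]
width: 1.0
grasp_force: 0.0
[([0.5583, 0.2158, 0.0012], 0.81)]
0.006 0  
0.015 19 [0.63136524 0.18305595 0.02574293] [0.6593897  0.28007905 0.02999442]
0.03 108 [0.62808332 0.17574372 0.03029301] [0.66143637 0.28278033 0.04464723]
0.045 121 [0.62756234 0.17648901 0.04506078] [0.66110223 0.28280486 0.05983162]
0.06 89 [0.63069519 0.16062744 0.06012283] [0.6632063  0.30278196 0.07472861]
0.075 229 [0.62576515 0.15781101 0.07503795] [0.66511295 0.30657317 0.08999439]
```

View pics/scene1.png

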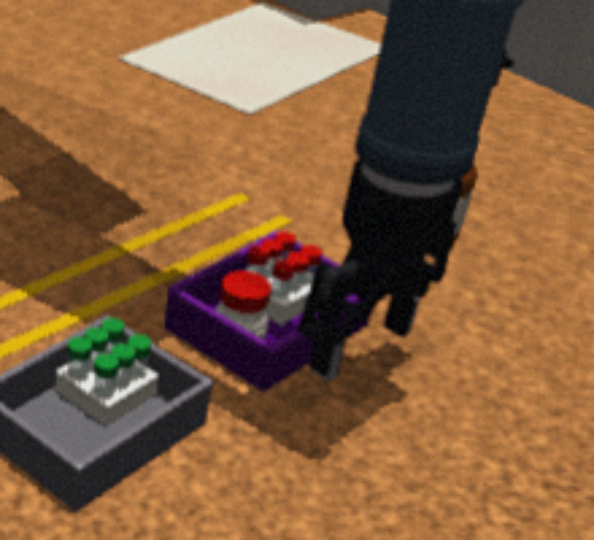

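The tool is behind the far rim with the fingertips about 26 mm up. They are clear of the purple wall, with the left finger at about (325,365) and the right at (400,320). I'll lower to about 14 mm and drag slowly.

```bash
python3 -m crank '{"linear":[[0,0,-0.15],[0,0,-0.15],[-0.1,-0.012,0],[-0.1,-0.012,0],[-0.1,-0.012,0],[-0.1,-0.012,0],[-0.1,-0.012,0],[-0.1,-0.012,0],[-0.15,-0.018,0],[-0.15,-0.018,0],[-0.15,-0.018,0],[-0.15,-0.018,0],[-0.15,-0.018,0],[-0.15,-0.018,0],[-0.15,-0.018,0],[-0.15,-0.018,0],[-0.1,-0.012,0],[-0.05,-0.006,0],[0,0,0]],"turn":[[0,0,0],[0,0,0],[0,0,0],[0,0,0],[0,0,0],[0,0,0],[0,0,0],[0,0,0],[0,0,0],[0,0,0],[0,0,0],[0,0,0],[0,0,0],[0,0,0],[0,0,0],[0,0,0],[0,0,0],[0,0,0],[0,0,0]]}'
cat > m.py <<'E'
from h import *
import sys
im,d=arm.grab_frame("scene"); cv2.imwrite(f"pics/{sys.argv[1]}.png",cv2.resize(im[60:260,230:450,::-1],None,fx=2.7,fy=2.7))
W=cloud("scene",d);r=arm.masks_of("scene","sample_tray");print(r and r[0]["score"])
def nrm(P): return (P[:,0]-.4424)*.9930+(P[:,1]-.0044)*.118, -(P[:,0]-.4424)*.118+(P[:,1]-.0044)*.993
P=W[r[0]["region"]];P=P[(P[:,2]>.036)&(P[:,2]<.048)]
a,b=nrm(P);c=(b.min()+b.max())/2;print("along",b.min(),b.max())
e=[]
for k in np.arange(b.min()+.008,b.max()-.012,.006):
    s=a[(b>=k)&(b<k+.006)]
    if len(s): e.append((k+.003,s.min()))
e=np.array(e);f=np.polyfit(e[:,0]-c,e[:,1],1);print("near edge n by bin",np.round(e[:,1]*1000,1),"fit mid",f[1],"yaw rel deg",-np.degrees(np.arctan(f[0])))
print(cv2.minAreaRect((P[:,:2]*1000).astype(np.float32)))
j=arm.masks_of("scene","jar")
if j: Q=W[j[0]["region"]];Q=Q[Q[:,2]>.05];print("jar",Q.mean(0),Q.max(0))
print([(x["at"],x["score"]) for x in arm.tip_of("scene","sample_tray")],arm.get_obs()["clock"])
E
python3 m.py s2
```

```text
clock: 7.1
tcp_pos: [0.5656, 0.2235, 0.0202]
eef_rot: [3.136, 0.187, -0.0]
wrist_force: [2.0, 1.2, 2.1]
width: 0.999
grasp_force: 1.4
0.61
along 0.12838031344916986 0.2705255396957053
near edge n by bin [27.2 27.2 27.5 28.7 28.8 29.  29.1 29.2 27.6 29.  27.9 28.9 28.5 32.2
 28.5 51.6 60.1 57.6 52.8 57.3 31.2] fit mid 0.03525105274489913 yaw rel deg -12.508605262302938
((501.2891845703125, 212.24703979492188), (111.04370880126953, 141.86911010742188), 6.4903154373168945)
jar [0.50681833 0.17333805 0.05837203] [0.52308239 0.19378029 0.06221287]
[([0.5031, 0.2118, -0.0011], 0.75)] 7.3
```

View pics/s2.png

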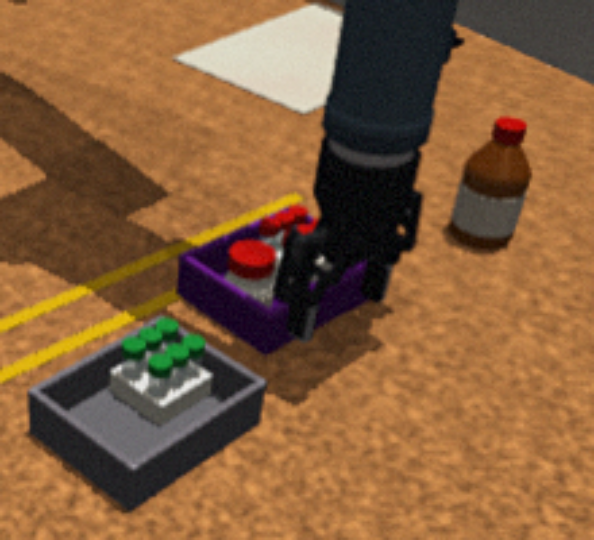

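The hooked tray is following squarely with the jar upright, cap at (250,258). Its near edge is about 28 mm beyond the band's middle. I'll drag it 28 mm more, then back off away from the wall and lift.

```bash
python3 -m crank '{"linear":[[-0.07,-0.008,0],[-0.12,-0.014,0],[-0.12,-0.014,0],[-0.12,-0.014,0],[-0.12,-0.014,0],[-0.1,-0.012,0],[-0.05,-0.006,0],[0,0,0],[0.15,0.018,0],[0.3,0.035,0],[0.3,0.035,0],[0.2,0.024,0.2],[0.2,0.024,0.6],[0,0,0.9],[0,0,0.9],[0,0,0.9],[0,0,0.9],[0,0,0.9],[0,0,0.5],[0,0,0]],"turn":[[0,0,0],[0,0,0],[0,0,0],[0,0,0],[0,0,0],[0,0,0],[0,0,0],[0,0,0],[0,0,0],[0,0,0],[0,0,0],[0,0,0],[0,0,0],[0,0,0],[0,0,0],[0,0,0],[0,0,0],[0,0,0],[0,0,0],[0,0,0]]}'
python3 m.py s3
```

```text
clock: 9.8
tcp_pos: [0.5849, 0.2259, 0.2545]
eef_rot: [-3.135, -0.186, -0.007]
wrist_force: [-0.6, 0.3, -0.2]
width: 0.999
grasp_force: 0.0
0.67
along 0.1290312635255388 0.2736827510019912
near edge n by bin [ 2.8 -0.4  1.4  1.4  1.7  0.5  1.   0.5 -0.6 -1.7  0.2  0.5 -0.2 -1.6
  1.3 22.5 29.4 -0.1 23.5 28.4  1. ] fit mid 0.005502757195479684 yaw rel deg -8.395237615959903
((472.72076416015625, 210.89651489257812), (112.37300872802734, 144.72213745117188), 6.529884338378906)
jar [0.47900971 0.17029651 0.05821525] [0.49596784 0.19212605 0.06336165]
[([0.4751, 0.2098, -0.0016], 0.83)] 10.0
```

View pics/s3.png

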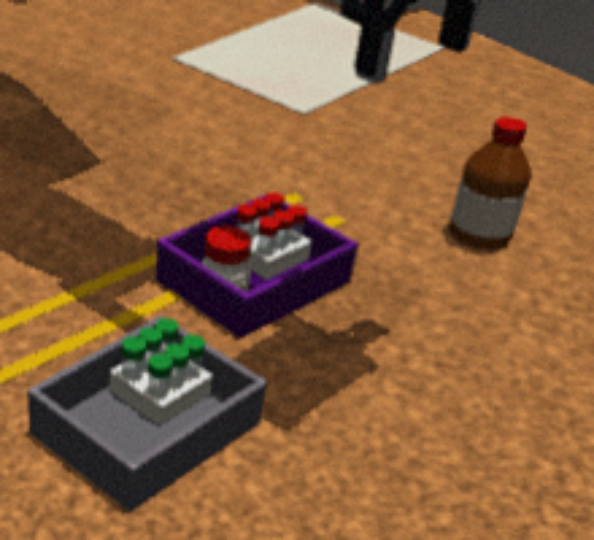

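The tray's near edge is at about 0.5 mm from the band's middle and parallel to the tape. The jar stands upright at (228,255), the grey tray hasn't moved, and the tool is clear.

```bash
python3 -c "
from station import arm
print(arm.hand_in())"
```

```text
the job is handed in; nothing more can be done
None
```

I dragged the purple tray until its near edge lay within about 1 mm of the middle of the tape band, parallel to the strips, with the jar standing and the grey tray unmoved; I handed the job in at about 10 s.

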